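# Unlock a keyhole-hung module carrier and lay it on the rework mat

### The arm

A 6-joint arm with a two-finger parallel gripper is mounted at the origin on a cart in front of the work surface, level with it; the furniture and walls round the work are solid. World frame = base frame: x ahead of the robot, y to its left, z up, the work surface at z = 0. Lengths are in m, angles in rad, forces in N, time in s.
With the tool pointing down it reaches from about 0.4 to 0.825 m from the base axis. Payload 7 kg.
Tool frame: the origin (TCP) lies between the finger pads; the fingertips stand 11 mm ahead of it and the grasp point (between the pads) lies 8 mm behind it; x points along the fingers, z is the direction in which the jaws open and shut, and the axes are right-handed (so a half turn about x gives the same grasp; the last joint's range is limited). The gripper opens to 88 mm and grips with 3 to 60 N. Pads are 19 mm wide; open, the fingers measure 130 mm over their backs; the gripper's body (78 mm by 193 mm) begins 47 mm behind the grasp point.
Start: joints at [-1.059, 0.359, 0.012, 0, -1.224, -0.288], TCP at [0.15, -0.658, 0.238] pointing down, gripper open.
Joint ranges: [-3.07, 3.07], [-1.43, 2.12], [-1.02, 1.25], [-3.03, 1.67], [-3.05, -0], [-3.03, 3.03]. Speed limits (rad/s): [2.39, 2.39, 3.01, 3.14, 3.14, 3.14].

### API

Orientations are given as a rotation vector (axis times angle).
In Python, from station import robot gives the robot as it stands.
- The arm moves only by the tool step_arm, never from a script. Its argument "rows" is a list of rows, each a list of 3 entries, a list of its own where there are three numbers: the turn, a rotation vector about the tool's x, y, z scaled (see below), then the shift along the tool's x, y, z scaled (see below), then the opening, from -1 (shut) to 1 (fully open), so that 0 is half open. A call has 1 to 12 rows; each row is the pose to reach, as a shift and turn from the pose commanded when the call began, along the tool's axes at that moment, turning the shorter way round; what a row does not reach only later rows make up. The controller multiplies each number of a shift by 12 cm and each number of a turn by pi rad. A row lasts 1/8 s, in which the tool goes at most 62.5 mm and 10.7 degrees, less where a joint would pass 70% of its speed; a pose out of reach is approached as far as the arm can. A call with a number of a shift or a turn outside -1 to 1 is refused whole. A call with a gripper value outside its range is refused whole. The fingers move at their own pace and stop on an object; the grip force is fixed at half the most. Time passes only in rows, so rows that repeat a pose let the fingers close. It gives the time, the measured TCP pose, the force and the opening at its end, in the units of the state.
- robot.observe(): the state, without advancing time (a new reading comes with each control period).
- robot.camera(name): name is "scene" or "top"; returns (picture, depth): 384x512x3 uint8, blue, green, red; 384x512 float32, m along the optical axis (not along the pixel's ray), 0 where there is no reading.
- robot.camera_params(name): a dict with "fov_y" (degrees; the focal length in pixels is half the picture's height over the tangent of half this angle, whatever the lens; pixels are square), "cx", "cy" (the principal point, pixels), "k1" (the pictures are not rectified: a ray, as slopes to the right and down, at radius r is drawn at 1 + k1 r^2 times it, then the intrinsics apply), "R" (3x3) and "t" (3): a world point X has camera coordinates R X + t. Camera axes: x right, y down, z forward; pixel columns grow to the right and rows downward; lengths in m; the calibration is good to about 2 mm. A picture is of the moment at which its call begins. camera_params takes no time and is no camera call.
- robot.job_done(): hands the job in, once; it reports no verdict.
Trained networks look in the newest picture that a camera, given by its name, has taken for a name from the list of things; names that differ only in an ending like _2 or _b are one class to them, and where a whole thing is asked for, a point or a joint stands for the part that bears it (a point fixed in the world has none). Each returns a list of dicts, best first, with "score" (0 to 1); they miss things now and then, are a little off and sometimes report something else, mostly with a low value. They report only what shows in the picture. A call takes as long as a camera call.
- robot.silhouettes(label, camera): "pixels" (384x512 bool, what is visible of it).
- robot.place_of(label, camera): "centre" ([x, y, z] in m, in world coordinates, good to about 4 mm: a listed point, or the origin of a listed thing).
The state is a dict: "time": time; "joint_pos": joint angles; "joint_velocities": joint speeds; "tau": joint torques, N m; "tool_pos": TCP position; "ee_rot": TCP orientation; "ft_force": force on the tool from outside, world axes, zero at the start; "torque": the same for the moment, N m; "gripper_width": finger opening in m.
Only numpy, scipy, OpenCV 4.12 (cv2) and the standard library are available. Lean on these libraries where they do the work, as an engineer would, in place of code of your own. Each camera call takes 0.05 s, during which the arm holds its last target.

### The job

Take the module carrier (the aluminium plate with the two circuit boards) off the sloped test stand: pull its red plunger knob out and twist it into its rest notch so that the pin stays retracted, then take the carrier by its black handle, slide it up the slope until the screw heads meet the wide ends of the keyholes and lift it off. Lay it gently, flat and boards up, on the green mat in the free space between the yellow reel and the brown capacitor, with the plunger still parked. Do not grip or press on the circuit boards, and leave everything else standing where it is.

Things in the scene. Friction and masses are not known exactly. Their poses are not given: they have to be found in the camera images.
- carrier: Module carrier: aluminium sheet 170 (its x) x 190 (y) x 4 mm, about 0.55 kg, hung on the stand. Origin: centre of its underside; hung, x points up the slope, y left, z out of the face (28 deg off vertical, leaning to the stand's front). To take it off: retract the plunger, slide it 15 mm (+-2) along its own +x, then straight off along its own +z.
- handle (a point): Middle of the carrier's black grab bar, at x -12, y 0, z +34 mm in the carrier's frame (same axes). The bar runs 76 mm along y, 12 x 12 mm in section, 24 mm clear above the sheet, on two legs 56 mm apart inside; grip it across, closing along the carrier's x. Clear of other parts for 30 mm fore and aft.
- knob_grip (a point): Centre of the red plunger knob, on its axis: x +55, y 0, z +40 mm in the carrier's frame when locked; moves and turns with the knob (z = pull direction). Knob round, 28 mm across, 18 mm high (9 mm either side of this point), white line on top along its cross-pin; below it a steel sleeve 24 mm across on a 31 mm hexagon. Nothing else within 45 mm of the axis rises over 12 mm.
- plunger (a joint): Plunger pull along the carrier's z, m: 0 locked (pin 7 mm below the sheet, in the stand's bushing; it then stops the carrier's slide), end stop 0.018. Spring: 4 N at 0, 8 N at 0.015. Past 0.011 the cross-pin is out of its deep slot and the knob can turn; in the rest notch it stays at about 0.008. Pulled, the carrier gives up to 2 mm on its screws, so pull 2 mm further.
- knob (a joint): Turn of the knob about the carrier's z, rad (positive anticlockwise seen from above): 0 locked, turns either way once pulled. The rest notch is wide: the cross-pin lies in it from 1.12 to 2.02 rad either way (a quarter turn is its middle). Stops at 2.1.
- keyhole (a point): The screw shank's seat in the carrier's left keyhole, at x +60, y +72, z 0 mm in the carrier's frame; the right one is at y -72. Slot 10 mm wide for a 7 mm shank; 15 mm lower (x +45) the round entry, 19 mm wide, passes the 14 mm screw head, which stands 11 mm out of the face.
- test_stand: The stand: a dark blue-grey sheet face 196 mm (up the slope) by 206 mm wide, sloping at 28 deg, on side frames 0.12 m high. Origin: on the bench under the middle of the face; x points to the back where the slope is highest, y left. It is fixed. Two shoulder screws (7 mm shank, 14 mm head, standing 11 mm out of the face) carry the carrier, which lies on four 2 mm rubber buttons.
- face_center (a point): Middle of the stand's face, 76 mm above the bench; where the carrier's origin is when it hangs. Axes as the stand's.
- mat: Green rework mat, 240 mm (x) by 340 mm (y), 3 mm thick, fixed to the bench; origin: centre of its underside. It lies on the other side of the bottle from the stand, left or right.
- wick_reel: Small yellow reel of braid, 36 mm across, 12 mm high, lying near one end of the mat; origin: centre of its underside.
- capacitor: Brown capacitor can, 25 mm across, 36 mm high, standing near the other end of the mat; origin: centre of its underside.
- cleaner_bottle: White squeeze bottle with a red nozzle, 52 mm across, 150 mm high, standing between stand and mat; origin: centre of its underside.
- flux_tin: Flat round red and cream flux tin, 58 mm across, 20 mm high, between stand and mat, in front of the bottle; origin: centre of its underside.
- battery_pack: Blue and yellow battery, 35 x 50 mm, 54 mm high, between stand and mat, behind the bottle; origin: centre of its underside.
- long_board: Long circuit board fixed on the carrier, 110 x 45 x 32 mm, at x -81..+29, y +40..+85 mm of it (a small board and a green terminal strip, 14 mm high, are on the other half); origin: centre of its underside. Not to be gripped or pressed.
- small_board: Small circuit board fixed on the carrier, 60 x 40 x 18 mm, at x -75..-15, y -82..-42 mm of it; origin: centre of its underside. Not to be gripped or pressed.

How it is judged:
By the outcome, as a careful person would: the job done as asked, in the order asked, and still so for the second after the job is handed in, with the robot touching nothing.
It also fails if it takes over 56 s, if anything falls off the work surface, if the arm or the gripper's body presses on something with over 40 N, if the wrist force passes 120 N, or if a joint passes its speed limit or range.

## Working session

There is one attempt and no reset: what is moved stays moved. The work goes in short steps, Python scripts to look and compute and a tool call to move; the robot and the scene stay as the last step left them, time stands still between calls to the robot, and variables do not carry over. Pictures are saved under pics/ and viewed, and the job is handed in when it is done.

Besides the shell and the picture viewer there is one more tool, called after "Call:" by a JSON object that holds its "api" and its "payload", one argument or row to a line. step_arm: Moves the arm, as the interface text tells. Its arguments: {"type":"object","properties":{"rows":{"type":"array"}},"required":["rows"]}

```bash
ls; mkdir -p pics
python3 - <<'E'
from station import robot
import cv2,numpy as np
print(robot.observe())
for c in("scene","top"):
    p,d=robot.camera(c); cv2.imwrite(f"pics/{c}0.png",p); np.save(f"{c}0.npy",d)
    print(c,robot.camera_params(c))
for n in("carrier","handle","knob_grip","keyhole","face_center","test_stand","mat","wick_reel","capacitor","cleaner_bottle"):
    for c in("scene","top"):
        try: print(n,c,[(np.round(r["centre"],4),round(r["score"],2)) for r in robot.place_of(n,c)][:3])
        except Exception as e: print(n,c,e)
E
```

```text
pics
{'time': 0.0, 'joint_pos': array([-1.05891422e+00,  3.59379353e-01,  1.10768288e-02, -3.78834085e-04,
       -1.22411846e+00, -2.88126933e-01]), 'joint_velocities': array([-0.0011703 ,  0.00071426, -0.00145117,  0.00049361, -0.00097618,
        0.00127934]), 'tau': array([ 7.57156317e-05, -5.82728899e+01,  2.93047071e+01,  6.99722975e+00,
        7.13873509e-03, -1.38826963e-04]), 'tool_pos': array([ 0.14967388, -0.65770933,  0.23663021]), 'ee_rot': array([-1.37059831,  1.09401794,  1.37300564]), 'ft_force': array([-0.00314895,  0.29870086,  1.05328441]), 'torque': array([-0.02303158,  0.00184968, -0.02796353]), 'gripper_width': 0.08774204681573296}
scene {'fov_y': 55.117642138839756, 'cx': 255.47842734302859, 'cy': 194.77053046362192, 'k1': -0.12137046693658367, 'R': array([[-0.85271509, -0.52173862,  0.02580279],
       [-0.30393322,  0.45535447, -0.8368255 ],
       [ 0.42485476, -0.72141605, -0.54686132]]), 't': array([0.4674873 , 0.24669256, 0.91083931])}
top {'fov_y': 45.836957076319955, 'cx': 256.8489455579007, 'cy': 188.4598402761872, 'k1': -0.02320172498111533, 'R': arr
[... 859 characters left out ...]
0.5625, -0.2649, -0.0026]), 0.84)]
test_stand top [(array([ 0.6154, -0.1943,  0.1038]), 0.45)]
mat scene [(array([ 0.5571,  0.2723, -0.0023]), 0.82), (array([ 0.6146, -0.194 ,  0.1035]), 0.67), (array([ 0.5577, -0.2694,  0.0727]), 0.64)]
mat top [(array([0.5575, 0.2751, 0.0007]), 0.7)]
wick_reel scene [(array([0.5675, 0.4107, 0.0038]), 0.52)]
wick_reel top [(array([ 0.5641,  0.4072, -0.0009]), 0.43)]
capacitor scene [(array([0.4921, 0.1313, 0.0035]), 0.65), (array([ 0.5409, -0.2048,  0.0715]), 0.61)]
capacitor top [(array([0.4931, 0.1259, 0.0016]), 0.52)]
cleaner_bottle scene [(array([ 5.546e-01,  3.000e-04, -2.700e-03]), 0.65)]
cleaner_bottle top [(array([ 0.5523, -0.004 , -0.0026]), 0.56)]
```

View pics/scene0.png

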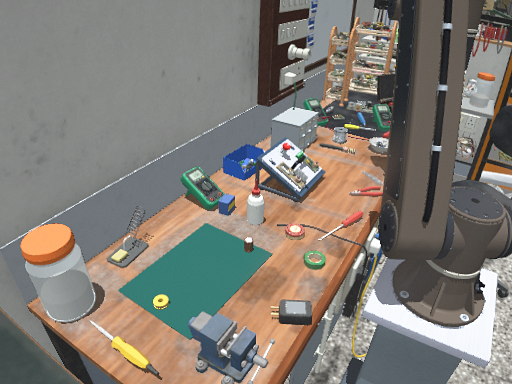

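View pics/top0.png

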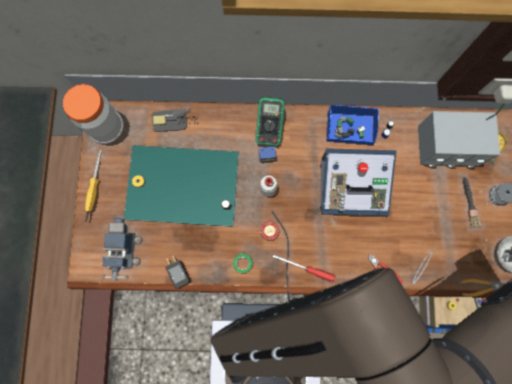

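```bash
cat > h.py <<'E'
import numpy as np,cv2
from scipy.spatial.transform import Rotation as R
from station import robot
def K(c):
    p=robot.camera_params(c); f=192/np.tan(np.radians(p["fov_y"]/2)); return p,f
def deproj(c,d):
    p,f=K(c); v,u=np.mgrid[0:384,0:512]; 
    xd=(u-p["cx"])/f; yd=(v-p["cy"])/f; x,y=xd.copy(),yd.copy()
    for _ in range(10):
        s=1+p["k1"]*(x*x+y*y); x,y=xd/s,yd/s
    P=np.stack([x*d,y*d,d],-1); W=(P-p["t"])@p["R"]; W[d==0]=np.nan; return W
def proj(c,X):
    p,f=K(c); q=np.atleast_2d(X)@p["R"].T+p["t"]; s=q[:,:2]/q[:,2:]; r2=(s**2).sum(1,keepdims=True)
    return s*(1+p["k1"]*r2)*f+[p["cx"],p["cy"]]
E
python3 - <<'E'
from h import *
for c in("top","scene"):
    d=np.load(f"{c}0.npy"); W=deproj(c,d)
    for n in("carrier","test_stand","mat","knob_grip","handle","keyhole"):
        for s in robot.silhouettes(n,c)[:2]:
            m=s["pixels"]; P=W[m]; P=P[~np.isnan(P[:,0])]
            r=cv2.minAreaRect(P[:,:2].astype(np.float32)*1000)
            print(c,n,round(s["score"],2),m.sum(),np.round(np.median(P,0),3),"z",np.round(np.percentile(P[:,2],[2,50,98]),3),"rect",np.round(r[0],0),np.round(r[1],0),round(r[2],1))
    # plane of sheet
    if 1:
        s=robot.silhouettes("carrier",c)[0]["pixels"]; P=W[s];P=P[~np.isnan(P[:,0])]
        best=None;rng=np.random.default_rng(0)
        for _ in range(800):
            a=P[rng.choice(len(P),3,False)];n=np.cross(a[1]-a[0],a[2]-a[0]);L=np.linalg.norm(n)
            if L<1e-5: continue
            n/=L; n*=np.sign(n[2]); 
            if n[2]<.75: continue
            k=abs((P-a[0])@n)<.003
            if best is None or k.sum()>best.sum(): best=k
        Q=P[best];m0=Q.mean(0);n=np.linalg.svd(Q-m0)[2][2];n*=np.sign(n[2])
        print(c,"plane",n,"tilt",np.degrees(np.arccos(n[2])),"yaw",np.degrees(np.arctan2(-n[1],-n[0])),"N",len(Q),len(P),"std",((Q-m0)@n).std(),m0)
        rel=(W-m0)@n
        hh=(rel>.030)&(rel<.06)&s; print("high pts",hh.sum())
E
```

```text
top carrier 0.96 3526 [ 0.561 -0.263  0.087] z [0.04  0.087 0.138] rect [ 559. -266.] [192. 163.] 89.7
top test_stand 0.62 1013 [ 0.603 -0.215  0.076] z [0.01  0.076 0.122] rect [ 581. -266.] [208. 216.] 88.9
top mat 0.61 7992 [0.556 0.269 0.003] z [-0.003  0.003  0.009] rect [560. 271.] [344. 245.] 88.3
top mat 0.23 85 [ 0.592 -0.265  0.143] z [0.122 0.143 0.15 ] rect [ 594. -268.] [27. 35.] 30.7
top knob_grip 0.39 79 [ 0.591 -0.265  0.143] z [0.115 0.143 0.15 ] rect [ 592. -267.] [26. 27.] 45.9
top handle 0.74 897 [ 0.599 -0.201  0.064] z [0.01  0.064 0.122] rect [ 563. -264.] [205. 181.] 89.8
top handle 0.7 3527 [ 0.562 -0.263  0.087] z [0.041 0.087 0.138] rect [ 559. -268.] [163. 196.] 0.1
top keyhole 0.79 3554 [ 0.562 -0.262  0.087] z [0.041 0.087 0.138] rect [ 559. -267.] [198. 163.] 90.0
top plane [-0.46466623 -0.00245539  0.8854825 ] tilt 27.68904317721855 yaw 0.3027591886248764 N 1762 3513 std 0.00160909506082113 [ 0.57142679 -0.26836928  0.08370097]
high pts 236
scene carrier 0.62 1620 [ 0.553 -0.248  0.087] z [0.041 0.087 0.14 ] rect [ 568. -328.] [175. 337.] 7.5
scene test_stand 0.57 932 [ 0.578 -0.169  0.039] z [0.005 0.039 0.121] rect [ 587. -181.] [234. 369.] 0.0
scene mat 0.74 8276 [0.549 0.292 0.003] z [0.    0.003 0.006] rect [534. 269.] [347. 292.] 88.8
scene handle 0.78 1579 [ 0.552 -0.245  0.087] z [0.042 0.087 0.14 ] rect [ 558. -265.] [195. 164.] 88.6
scene keyhole 0.82 1496 [ 0.549 -0.249  0.087] z [0.042 0.087 0.141] rect [ 556. -265.] [157. 192.] 0.6
scene plane [-0.46998985  0.00777768  0.88263755] tilt 28.037814915807402 yaw -0.9480790188340683 N 807 1615 std 0.0013764861653993504 [ 0.5662655  -0.25426447  0.08393809]
high pts 131
```

Run:
```python
import cv2
a=cv2.imread("pics/top0.png")[140:225,310:405];cv2.imwrite("pics/tc.png",cv2.resize(a,None,fx=7,fy=7,interpolation=cv2.INTER_CUBIC)[:600])
a=cv2.imread("pics/scene0.png")[130:205,240:335];cv2.imwrite("pics/sc.png",cv2.resize(a,None,fx=7,fy=7,interpolation=cv2.INTER_CUBIC))
```

```text
(no output)
```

View pics/tc.png

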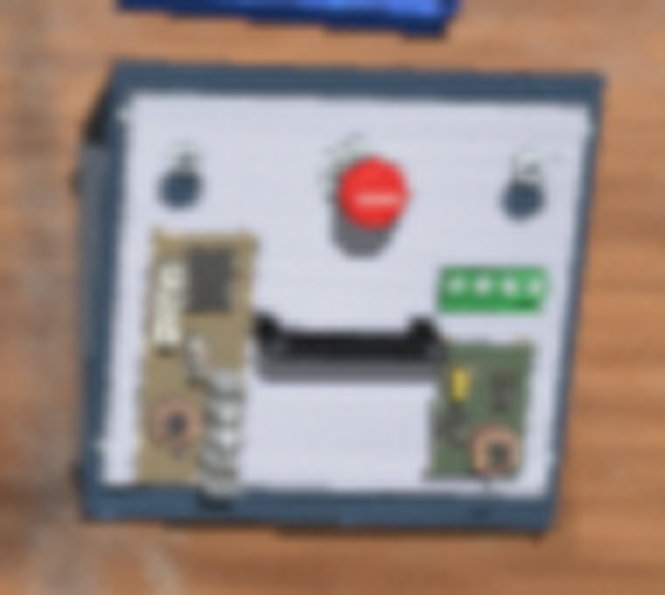

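View pics/sc.png

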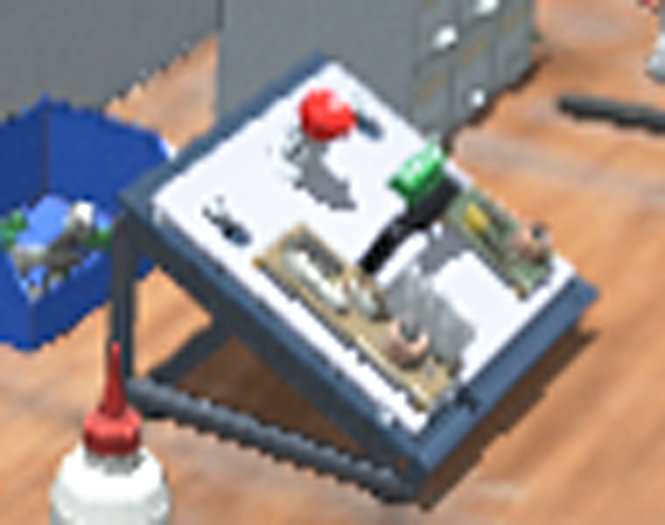

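```bash
cat > fit.py <<'E'
from h import *
from scipy.optimize import least_squares
T=28
def RC(yaw): return R.from_euler('z',yaw).as_matrix()@R.from_euler('y',-np.radians(T)).as_matrix()
mt=[(85,95,4,130,95),(85,-95,4,590,107),(-85,-95,4,549,497),(-85,95,4,103,480),(45,72,3,180,187),(45,-72,3,523,198),(55,0,49,377,193),(-12,0,40,347,343)]
ms=[(85,-95,4,330,65),(85,95,4,155,200),(-85,95,4,420,430),(-85,-95,4,570,270)]
def res(p,full=False):
    M=RC(p[3]);o=[]
    for c,L,off in(("top",mt,(310,140)),("scene",ms,(240,130))):
        L=np.array(L,float);X=L[:,:3]/1000@M.T+p[:3]
        o.append(proj(c,X)-((L[:,3:]+.5)/7-.5+off))
    return np.vstack(o).ravel()
if __name__=="__main__":
    s=least_squares(res,[.56,-.267,.076,0],loss="soft_l1");print(s.x,np.degrees(s.x[3]));print(np.round(res(s.x).reshape(-1,2),1))
    M=RC(s.x[3])
    for n,v in(("handle",(-12,0,34)),("knob",(55,0,40)),("knobtop",(55,0,49))): print(n,M@np.array(v)/1000+s.x[:3])
    d=np.load("top0.npy");W=deproj("top",d)
    L=(W-s.x[:3])@M*1000
    k=(abs(L[...,0]-55)<25)&(abs(L[...,1])<25)&(L[...,2]>44)&(L[...,2]<60);print("knob top local",k.sum(),np.round(L[k].mean(0),1),np.median(L[k][:,2]))
    k=(abs(L[...,0]+12)<25)&(abs(L[...,1])<25)&(L[...,2]>34)&(L[...,2]<50);print("handle local",k.sum(),np.round(L[k].mean(0),1),np.median(L[k][:,2]))
    k=(abs(L[...,0]-75)<8)&(abs(L[...,1])<80);print("sheet z",np.nanmedian(L[k][:,2]))
E
python3 fit.py
```

```text
[ 0.56383307 -0.26647066  0.07581202 -0.00426075] -0.24412320401449292
[[ 0.3  0. ]
 [-0.3  0.1]
 [-0.6 -0.5]
 [ 0.3  0.3]
 [ 0.   0.4]
 [-0.1  0.1]
 [ 0.   0.6]
 [ 1.6  0.9]
 [-0.2 -0.3]
 [-1.3 -0.4]
 [-1.3  0.1]
 [-0.2  0. ]]
handle [ 0.53727591 -0.26635751  0.10019858]
knob [ 0.59361606 -0.26659756  0.13695086]
knobtop [ 0.58939085 -0.26657956  0.14489739]
knob top local 60 [55.5  1.4 48. ] 47.95215603152577
handle local 76 [-11.8   0.3  38.5] 38.01111756224846
sheet z 2.192389982952265
```

```bash
cat >> h.py <<'E'
import sys
T28=np.radians(28)
O=np.array([.5625,-.2668,.0762]); YAW=-.003
RCm=R.from_euler('z',YAW).as_matrix()@R.from_euler('y',-T28).as_matrix()
def cpt(v): return O+RCm@(np.array(v)/1000.)
def toolR(xdir,zdir):
    x=np.array(xdir)/np.linalg.norm(xdir);z=np.array(zdir)/np.linalg.norm(zdir);return np.stack([x,np.cross(z,x),z],1)
def rel(Rc,tc,Rt,tt):
    return (R.from_matrix(Rc.T@Rt).as_rotvec()/np.pi).round(4),(Rc.T@(tt-tc)/.12).round(4)
E
python3 - <<'E'
from h import *
s=robot.observe(); Rc=R.from_rotvec(s["ee_rot"]).as_matrix(); print(Rc.round(3)); tc=s["tool_pos"]
cz=RCm[:,2];cx=RCm[:,0];cy=RCm[:,1]
for nm,z in(("+cy",cy),("-cy",-cy),("+cx",cx),("-cx",-cx)):
    Rt=toolR(-cz,z); a=R.from_matrix(Rc.T@Rt).as_rotvec(); print(nm,a.round(2),np.degrees(np.linalg.norm(a)))
E
```

```text
[[-0.    -0.975 -0.222]
 [ 0.    -0.222  0.975]
 [-1.     0.     0.   ]]
+cy [ 0.22  0.06 -0.49] 30.814029987086844
-cy [-2.83  0.71  0.08] 167.39549954974805
+cx [ 1.76 -0.35 -0.44] 105.67553688346203
-cx [-1.32  0.41 -0.33] 81.19197481798594
```

```bash
cat > plan.py <<'E'
# usage: plan.py lx ly lz jaw   (carrier-local TCP target mm, jaw axis name) relative to measured pose, plus commanded-state file
from h import *
import json
def cur():
    s=robot.observe(); return R.from_rotvec(s["ee_rot"]).as_matrix(),s["tool_pos"],s
if __name__=="__main__":
    Rc,tc,s=cur(); ax={"cy":RCm[:,1],"-cx":-RCm[:,0]}
    Rt=toolR(-RCm[:,2],ax[sys.argv[4]]); tt=cpt([float(a) for a in sys.argv[1:4]])
    print("t",s["time"],"target",tt.round(4),"local now",((tc-O)@RCm*1000).round(1),"F local",(s["ft_force"]@RCm).round(1),"w",s["gripper_width"])
    print("q",s["joint_pos"].round(2)); a,b=rel(Rc,tc,Rt,tt); print("turn",a,"shift",b)
E
python3 plan.py 55 0 90 cy
```

```text
t 1.8 target [ 0.5688 -0.2668  0.1815] local now [-287.6 -392.6  335.7] F local [0.2 0.3 0.3] w 0.08745476469117788
q [-1.06  0.36  0.01  0.   -1.22 -0.29]
turn [ 0.0707  0.0176 -0.1549] shift [ 0.4672 -4.1285  2.4049]
```

Call:
{"api": "step_arm", "payload": {
  "rows": [
    [[0,0,0],[0,-0.33,0.2],1],
    [[0,0,0],[0,-0.66,0.4],1],
    [[0,0,0],[0,-1,0.6],1]
  ]
}}

```text
time: 2.17
tool_pos: [0.2515, -0.5604, 0.2376]
ee_rot: [-1.372, 1.095, 1.372]
ft_force: [1.1, -0.7, -0.7]
gripper_width: 0.0875
```

Call:
{"api": "step_arm", "payload": {
  "rows": [
    [[0,0,0],[0,-0.33,0.2],1],
    [[0,0,0],[0,-0.66,0.4],1],
    [[0,0,0],[0,-1,0.6],1]
  ]
}}

```text
time: 2.55
tool_pos: [0.3528, -0.4634, 0.2378]
ee_rot: [-1.373, 1.095, 1.372]
ft_force: [1.2, -0.9, -0.8]
gripper_width: 0.0878
```

Call:
{"api": "step_arm", "payload": {
  "rows": [
    [[0,0,0],[0,-0.33,0.2],1],
    [[0,0,0],[0,-0.66,0.4],1],
    [[0,0,0],[0,-1,0.6],1],
    [[0,0,0],[0,-1,0.6],1]
  ]
}}

```text
time: 3.05
tool_pos: [0.4549, -0.3657, 0.2376]
ee_rot: [-1.375, 1.093, 1.374]
ft_force: [-0.8, 0.3, 0.2]
gripper_width: 0.0875
```

```bash
python3 plan.py 55 0 90 cy
```

```text
t 3.05 target [ 0.5688 -0.2668  0.1815] local now [-19.  -99.3 192.9] F local [-0.6  0.3  0.6] w 0.0874663526824545
q [-0.34  0.21 -0.2  -0.   -1.17 -1.  ]
turn [ 0.0719  0.0179 -0.1547] shift [ 0.468  -1.1104  0.5892]
```

Call:
{"api": "step_arm", "payload": {
  "rows": [
    [[0.018,0.0045,-0.039],[0.1,-0.25,0.14],1],
    [[0.036,0.009,-0.077],[0.2,-0.5,0.28],1],
    [[0.054,0.0135,-0.116],[0.3,-0.75,0.42],1],
    [[0.072,0.018,-0.155],[0.4,-1,0.56],1],
    [[0.072,0.018,-0.155],[0.45,-1,0.58],1],
    [[0.072,0.018,-0.155],[0.45,-1,0.58],1]
  ]
}}

```text
time: 3.8
tool_pos: [0.5541, -0.2736, 0.1836]
ee_rot: [-1.399, 0.847, 0.839]
ft_force: [1.3, -0.9, 0.4]
gripper_width: 0.0877
```

```bash
python3 plan.py 55 0 90 cy
python3 - <<'E'
from h import *
for c in("scene","top"):
    p,d=robot.camera(c); cv2.imwrite(f"pics/{c}1.png",p)
a=cv2.imread("pics/scene1.png")[100:205,230:350];cv2.imwrite("pics/sc1.png",cv2.resize(a,None,fx=5,fy=5,interpolation=cv2.INTER_CUBIC))
E
```

```text
t 3.8 target [ 0.5688 -0.2668  0.1815] local now [43.  -6.8 98.8] F local [ 1.3 -0.9 -0.2] w 0.08765104586552525
q [-0.21  0.11 -0.48 -0.19 -0.51 -1.23]
turn [-0.0007 -0.0007 -0.0004] shift [ 0.0731 -0.0999  0.0571]
```

View pics/sc1.png

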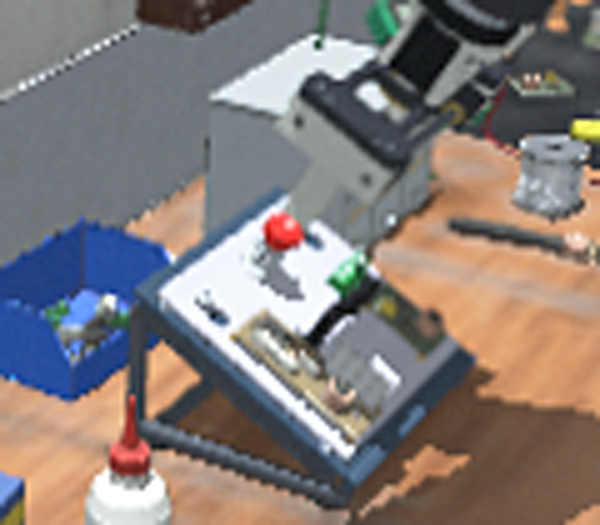

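View pics/top1.png

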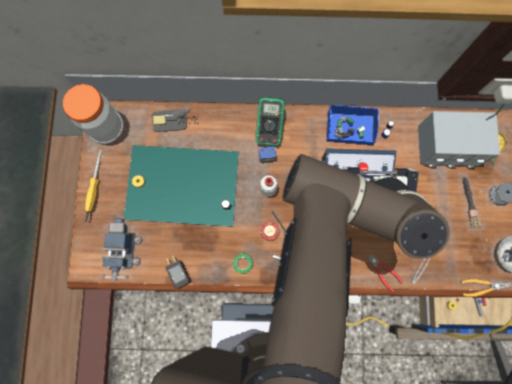

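Call:
{"api": "step_arm", "payload": {
  "rows": [
    [[0,0,0],[0.07,-0.1,0.057],1],
    [[0,0,0],[0.07,-0.1,0.057],1],
    [[0,0,0],[0.25,-0.1,0.057],1],
    [[0,0,0],[0.4,-0.1,0.057],1],
    [[0,0,0],[0.5,-0.1,0.057],1],
    [[0,0,0],[0.53,-0.1,0.057],1],
    [[0,0,0],[0.53,-0.1,0.057],1]
  ]
}}

```text
time: 4.78
tool_pos: [0.5949, -0.2666, 0.1329]
ee_rot: [-1.398, 0.847, 0.837]
ft_force: [0.1, 0.3, -0.6]
gripper_width: 0.0875
```

```bash
python3 plan.py 55 0 35 cy
python3 - <<'E'
from h import *
p,d=robot.camera("scene"); cv2.imwrite("pics/scene2.png",p)
a=p[100:205,230:350];cv2.imwrite("pics/sc2.png",cv2.resize(a,None,fx=5,fy=5,interpolation=cv2.INTER_CUBIC))
E
```

```text
t 4.775 target [ 0.5946 -0.2669  0.1329] local now [55.3  0.3 34.8] F local [-0.2  0.3 -0.6] w 0.08753923984953525
q [-0.17  0.22 -0.48 -0.21 -0.4  -1.23]
turn [-0.0011 -0.0006 -0.    ] shift [-0.0016  0.0021 -0.0022]
```

View pics/sc2.png

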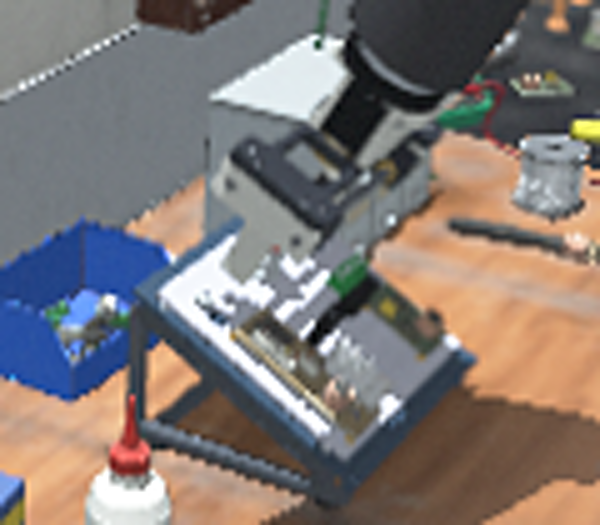

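Call:
{"api": "step_arm", "payload": {
  "rows": [
    [[0,0,0],[0,0,0],-1],
    [[0,0,0],[0,0,0],-1],
    [[0,0,0],[0,0,0],-1],
    [[0,0,0],[0,0,0],-1],
    [[0,0,0],[0,0,0],-1],
    [[0,0,0],[0,0,0],-1],
    [[0,0,0],[0,0,0],-1],
    [[0,0,0],[0,0,0],-1]
  ]
}}

```text
time: 5.82
tool_pos: [0.5949, -0.2665, 0.133]
ee_rot: [-1.398, 0.846, 0.837]
ft_force: [-0.5, 1.3, 0.8]
gripper_width: 0.0273
```

```bash
python3 plan.py 55 0 35 cy
```

```text
t 5.825 target [ 0.5946 -0.2669  0.1329] local now [55.3  0.4 35. ] F local [-0.1  1.3  0.9] w 0.027323379931522555
q [-0.17  0.22 -0.48 -0.21 -0.4  -1.23]
turn [-0.0011 -0.0006  0.0001] shift [-0.0004  0.0028 -0.0036]
```

Call:
{"api": "step_arm", "payload": {
  "rows": [
    [[0,0,0],[-0.03,0,0],-1],
    [[0,0,0],[-0.06,0,0],-1],
    [[0,0,0],[-0.09,0,0],-1],
    [[0,0,0],[-0.12,0,0],-1],
    [[0,0,0],[-0.138,0,0],-1],
    [[0,0,0],[-0.138,0,0],-1],
    [[0,0,0],[-0.138,0,0],-1]
  ]
}}

```text
time: 6.7
tool_pos: [0.5868, -0.2664, 0.1473]
ee_rot: [-1.398, 0.847, 0.837]
ft_force: [2.7, 1.5, -7.8]
gripper_width: 0.027
```

```bash
python3 plan.py 55 0 51.5 cy
```

```text
t 6.7 target [ 0.5869 -0.2669  0.1475] local now [54.8  0.5 51.3] F local [-1.2  1.5 -8.1] w 0.027019700451018647
q [-0.18  0.19 -0.48 -0.19 -0.42 -1.24]
turn [-0.0012 -0.0005 -0.0001] shift [-0.0013 -0.0014 -0.0039]
```

Call:
{"api": "step_arm", "payload": {
  "rows": [
    [[-0.05,0,0],[0,0,0],-1],
    [[-0.1,0,0],[0,0,0],-1],
    [[-0.15,0,0],[0,0,0],-1],
    [[-0.2,0,0],[0,0,0],-1],
    [[-0.25,0,0],[0,0,0],-1],
    [[-0.3,0,0],[0,0,0],-1],
    [[-0.35,0,0],[0,0,0],-1],
    [[-0.4,0,0],[0,0,0],-1],
    [[-0.45,0,0],[0,0,0],-1],
    [[-0.5,0,0],[0,0,0],-1],
    [[-0.51,0,0],[0,0,0],-1],
    [[-0.51,0,0],[0,0,0],-1]
  ]
}}

```text
time: 8.2
tool_pos: [0.5862, -0.2663, 0.1467]
ee_rot: [2.674, 0.014, -1.61]
ft_force: [-1.0, 1.5, -9.6]
gripper_width: 0.0269
```

```bash
python3 plan.py 55 0 51.5 -cx
```

```text
t 8.2 target [ 0.5869 -0.2669  0.1475] local now [54.   0.5 51.1] F local [-5.4  1.5 -8. ] w 0.02691275482208526
q [-0.18  0.19 -0.48 -0.19 -0.42  0.36]
turn [ 0.0079  0.0006 -0.0005] shift [-0.003   0.0047 -0.008 ]
```

Call:
{"api": "step_arm", "payload": {
  "rows": [
    [[0,0,0],[0.02,0,0],-1],
    [[0,0,0],[0.04,0,0],-1],
    [[0,0,0],[0.055,0,0],-1],
    [[0,0,0],[0.055,0,0],-1]
  ]
}}

```text
time: 8.7
tool_pos: [0.5905, -0.2666, 0.1419]
ee_rot: [2.673, 0.016, -1.605]
ft_force: [-1.3, 1.2, -6.5]
gripper_width: 0.0273
```

```bash
python3 plan.py 55 0 44 -cx
```

```text
t 8.7 target [ 0.5904 -0.2669  0.1409] local now [55.6  0.3 44.9] F local [-4.2  1.2 -5.1] w 0.027342028710077366
q [-0.18  0.2  -0.48 -0.2  -0.41  0.36]
turn [ 0.0088 -0.0002 -0.0007] shift [0.0072 0.0024 0.0048]
```

Call:
{"api": "step_arm", "payload": {
  "rows": [
    [[0,0,0],[0.01,0,0],-1],
    [[0,0,0],[0.02,0,0],-1],
    [[0,0,0],[0.02,0,0],-1]
  ]
}}

```text
time: 9.07
tool_pos: [0.5918, -0.2666, 0.1403]
ee_rot: [2.674, 0.016, -1.604]
ft_force: [-2.4, 2.1, -2.4]
gripper_width: 0.027
```

```bash
python3 plan.py 55 0 44 -cx
```

```text
t 9.075 target [ 0.5904 -0.2669  0.1409] local now [55.9  0.3 42.9] F local [-3.2  2.1 -1. ] w 0.026955653548809817
q [-0.18  0.21 -0.48 -0.2  -0.41  0.36]
turn [ 0.009  -0.0004 -0.0007] shift [-0.0096  0.0021  0.0078]
```

Call:
{"api": "step_arm", "payload": {
  "rows": [
    [[0,0,0],[0,0,0],0.05],
    [[0,0,0],[0,0,0],0.05],
    [[0,0,0],[0,0,0],0.05],
    [[0,0,0],[0,0,0],0.05],
    [[0,0,0],[-0.15,0,0],0.05],
    [[0,0,0],[-0.35,0,0],0.05],
    [[0,0,0],[-0.5,0,0],0.05],
    [[0,0,0],[-0.5,0,0],-0.3],
    [[0,0,0],[-0.5,0,0],-0.3]
  ]
}}

```text
time: 10.2
tool_pos: [0.5631, -0.2663, 0.1927]
ee_rot: [2.674, 0.016, -1.605]
ft_force: [-0.6, 0.8, -0.5]
gripper_width: 0.0329
```

```bash
python3 plan.py -12 0 26 -cx
python3 - <<'E'
from h import *
p,d=robot.camera("scene"); cv2.imwrite("pics/scene3.png",p)
a=p[100:205,230:350];cv2.imwrite("pics/sc3.png",cv2.resize(a,None,fx=5,fy=5,interpolation=cv2.INTER_CUBIC))
W=deproj("scene",d); L=(W-O)@RCm*1000
k=(abs(L[...,0]-55)<22)&(abs(L[...,1])<22)&(L[...,2]>40)&(L[...,2]<66);print("knob",k.sum(),np.percentile(L[k][:,2],[50,80,90,97]),L[k].mean(0))
p,d=robot.camera("top"); cv2.imwrite("pics/top3.png",p)
a=p[140:225,310:405];cv2.imwrite("pics/tc3.png",cv2.resize(a,None,fx=6,fy=6,interpolation=cv2.INTER_CUBIC))
W=deproj("top",d); L=(W-O)@RCm*1000
k=(abs(L[...,0]-55)<22)&(abs(L[...,1])<22)&(L[...,2]>40)&(L[...,2]<66);print("knob",k.sum(),np.percentile(L[k][:,2],[50,80,90,97]) if k.any() else 0)
E
```

```text
t 10.2 target [ 0.5397 -0.2667  0.0935] local now [ 55.2   0.5 102.6] F local [-0.7  0.8 -0.2] w 0.03287269148147886
q [-0.18  0.1  -0.48 -0.17 -0.52  0.34]
turn [ 0.0088 -0.0002 -0.0006] shift [ 0.6378 -0.0125  0.5602]
knob 48 [55.0443949  57.62658161 58.25749039 59.28463678] [55.38578247  3.28789917 53.87362532]
knob 0 0
```

View pics/sc3.png

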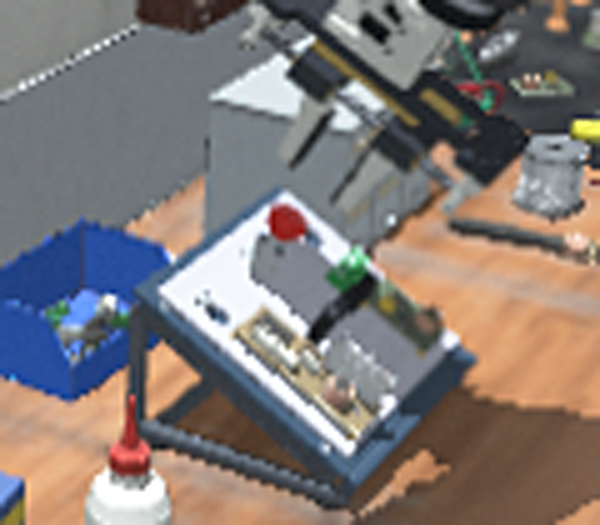

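View pics/tc3.png

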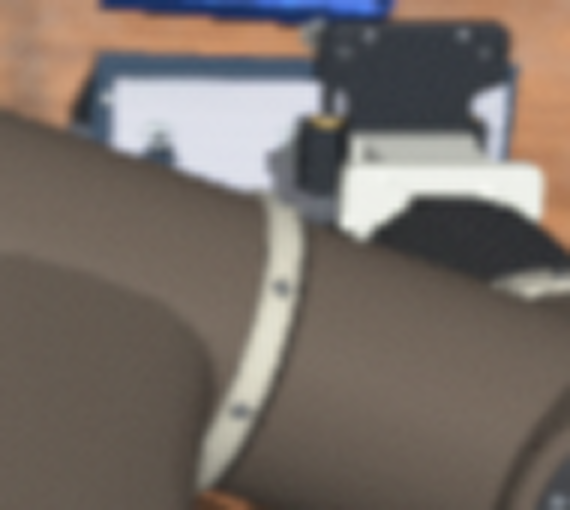

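Call:
{"api": "step_arm", "payload": {
  "rows": [
    [[0.009,0,0],[0,-0.006,0.3],-0.3],
    [[0.009,0,0],[0,-0.012,0.56],-0.3],
    [[0.009,0,0],[0.1,-0.012,0.56],-0.3],
    [[0.009,0,0],[0.3,-0.012,0.56],-0.3],
    [[0.009,0,0],[0.45,-0.012,0.56],-0.3],
    [[0.009,0,0],[0.55,-0.012,0.56],-0.3],
    [[0.009,0,0],[0.6,-0.012,0.56],-0.3],
    [[0.009,0,0],[0.63,-0.012,0.56],-0.3],
    [[0.009,0,0],[0.63,-0.012,0.56],-0.3]
  ]
}}

```text
time: 11.42
tool_pos: [0.5395, -0.2669, 0.0946]
ee_rot: [-2.693, 0.007, 1.617]
ft_force: [-0.2, 0.6, -0.1]
gripper_width: 0.0307
```

```bash
python3 plan.py -12 0 26 -cx
python3 - <<'E'
from h import *
p,d=robot.camera("scene"); cv2.imwrite("pics/scene4.png",p)
a=p[100:205,230:350];cv2.imwrite("pics/sc4.png",cv2.resize(a,None,fx=5,fy=5,interpolation=cv2.INTER_CUBIC))
E
```

```text
t 11.425 target [ 0.5397 -0.2667  0.0935] local now [-11.7  -0.2  27. ] F local [-0.2  0.6 -0. ] w 0.030742859644820524
q [-0.21  0.21 -0.57 -0.31 -0.32  0.48]
turn [-0.0001 -0.0002 -0.0007] shift [ 0.0084 -0.0017  0.0024]
```

View pics/sc4.png

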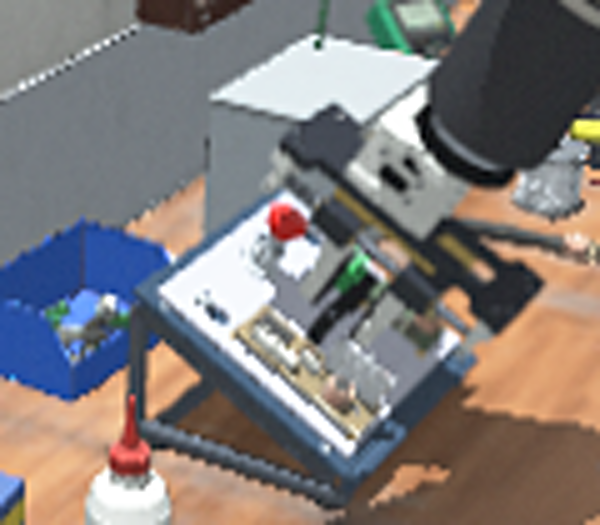

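Call:
{"api": "step_arm", "payload": {
  "rows": [
    [[0,0,0],[0,0,0],-1],
    [[0,0,0],[0,0,0],-1],
    [[0,0,0],[0,0,0],-1],
    [[0,0,0],[0,0,0],-1],
    [[0,0,0],[0,0,0],-1]
  ]
}}

```text
time: 12.1
tool_pos: [0.5391, -0.2668, 0.0945]
ee_rot: [-2.692, 0.007, 1.617]
ft_force: [-4.6, 0.9, 5.2]
gripper_width: 0.0114
```

```bash
python3 plan.py -12 0 27 -cx
```

```text
t 12.1 target [ 0.5392 -0.2667  0.0944] local now [-12.   -0.1  27.1] F local [-1.6  0.9  6.7] w 0.011393243372010014
q [-0.21  0.21 -0.57 -0.31 -0.32  0.48]
turn [-0.0001 -0.0001 -0.0006] shift [ 0.001  -0.0008 -0.0003]
```

Call:
{"api": "step_arm", "payload": {
  "rows": [
    [[0,0,0],[-0.004,0,-0.02],-1],
    [[0,0,0],[-0.006,0,-0.05],-1],
    [[0,0,0],[-0.006,0,-0.08],-1],
    [[0,0,0],[-0.006,0,-0.11],-1],
    [[0,0,0],[-0.006,0,-0.125],-1],
    [[0,0,0],[-0.006,0,-0.125],-1],
    [[0,0,0],[-0.006,0,-0.125],-1]
  ]
}}

```text
time: 12.98
tool_pos: [0.5463, -0.2658, 0.0982]
ee_rot: [-2.68, 0.005, 1.629]
ft_force: [-16.3, 0.7, 3.4]
gripper_width: 0.0118
```

```bash
python3 plan.py 3 0 27 -cx
python3 - <<'E'
from h import *
p,d=robot.camera("scene"); cv2.imwrite("pics/scene5.png",p)
a=p[100:205,230:350];cv2.imwrite("pics/sc5.png",cv2.resize(a,None,fx=5,fy=5,interpolation=cv2.INTER_CUBIC))
E
```

```text
t 12.975 target [ 0.5525 -0.2668  0.1014] local now [-4.   0.9 27.1] F local [-12.8   0.7  10.6] w 0.0118498759945838
q [-0.2   0.22 -0.56 -0.28 -0.34  0.44]
turn [-0.001   0.0033  0.0003] shift [-0.0002  0.0074 -0.058 ]
```

View pics/sc5.png

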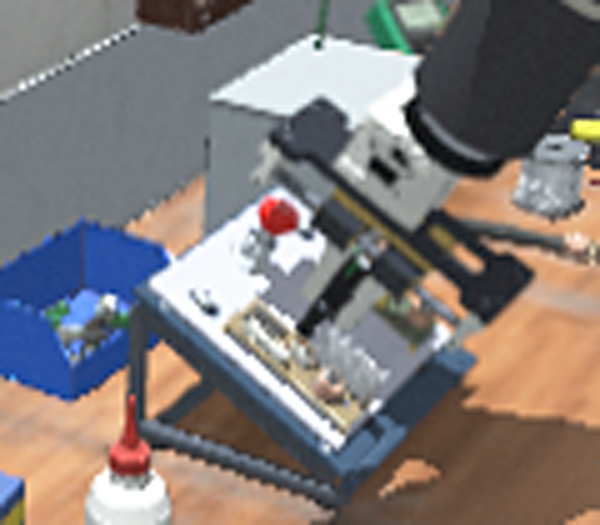

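Call:
{"api": "step_arm", "payload": {
  "rows": [
    [[0,0,0],[0,0,0],-1],
    [[0,0,0],[0,0,0],-1]
  ]
}}

```text
time: 13.28
tool_pos: [0.5463, -0.2658, 0.0982]
ee_rot: [-2.68, 0.005, 1.629]
ft_force: [-16.8, 1.3, 3.1]
gripper_width: 0.0115
```

```bash
python3 plan.py 3 0 27 -cx
```

```text
t 13.275 target [ 0.5525 -0.2668  0.1014] local now [-3.9  1.  27. ] F local [-13.4   1.3  10.6] w 0.01145706788961552
q [-0.2   0.22 -0.56 -0.28 -0.34  0.44]
turn [-0.001   0.0032  0.0003] shift [-0.0002  0.0078 -0.0578]
```

Run:
```python
from h import *
p,d=robot.camera("top"); cv2.imwrite("pics/top5.png",p)
s=robot.observe();print(s["tau"].round(2),s["torque"].round(2))
```

```text
[  4.18 -39.55  32.1    5.86   5.77   0.07] [0.22 6.35 0.05]
```

View pics/top5.png

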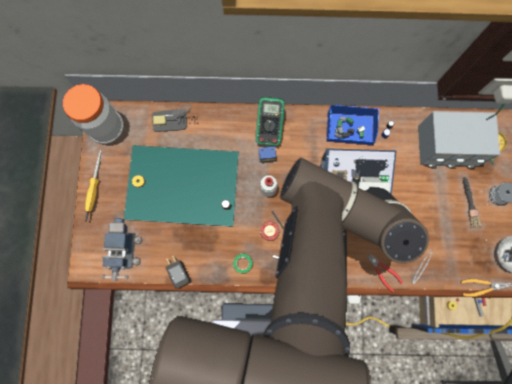

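View pics/scene5.png

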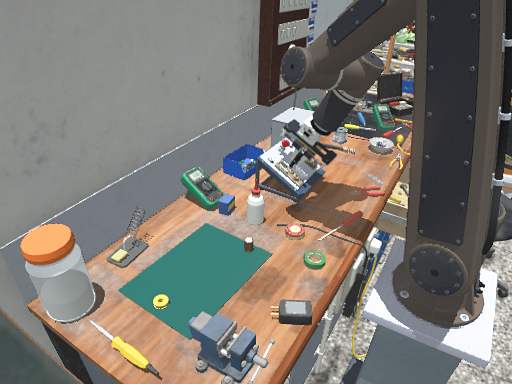

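Call:
{"api": "step_arm", "payload": {
  "rows": [
    [[0,0,0],[-0.005,0,0],-1],
    [[0,0,0],[-0.01,0,0],-1],
    [[0,0,0],[-0.01,0,0],-1]
  ]
}}

```text
time: 13.7
tool_pos: [0.5512, -0.2667, 0.1022]
ee_rot: [-2.691, 0.007, 1.619]
ft_force: [0.7, 0.8, -6.2]
gripper_width: 0.0112
```

```bash
echo 'print("M local",(s["torque"]@RCm).round(2))' | sed 's/^/    /' >> plan.py; python3 plan.py 3 0 27 -cx
```

```text
t 13.7 target [ 0.5525 -0.2668  0.1014] local now [ 2.2  0.  28.2] F local [-2.3  0.8 -5.8] w 0.011224227072104517
q [-0.2   0.21 -0.55 -0.28 -0.34  0.44]
turn [-0.0003  0.0004 -0.0005] shift [ 0.0102  0.0003 -0.0066]
M local [0.02 2.84 0.01]
```

Call:
{"api": "step_arm", "payload": {
  "rows": [
    [[0,0,0],[0,0,-0.007],-1],
    [[0,0,0],[-0.005,0,-0.007],-1],
    [[0,0,0],[-0.02,0,-0.007],-1],
    [[0,0,0],[-0.04,0,-0.007],-1],
    [[0,0,0],[-0.04,0,-0.007],-1]
  ]
}}

```text
time: 14.32
tool_pos: [0.5502, -0.2669, 0.1081]
ee_rot: [-2.693, 0.007, 1.616]
ft_force: [-0.0, 0.6, -6.0]
gripper_width: 0.0114
```

```bash
python3 plan.py 3 0 32 -cx
```

```text
t 14.325 target [ 0.5501 -0.2668  0.1059] local now [ 4.2 -0.2 33.9] F local [-2.8  0.6 -5.3] w 0.011410010502352312
q [-0.2   0.2  -0.55 -0.27 -0.34  0.43]
turn [-0.0001 -0.0003 -0.0007] shift [ 0.0161 -0.0014  0.0097]
M local [ 0.09  2.84 -0.03]
```

Call:
{"api": "step_arm", "payload": {
  "rows": [
    [[0,0,0],[-0.05,0,0],-1],
    [[0,0,0],[-0.1,0,0],-1],
    [[0,0,0],[-0.2,0,0],-1],
    [[0,0,0],[-0.4,0,0],-1],
    [[0,0,0],[-0.6,0,0],-1],
    [[0,0,0],[-0.6,0,0],-1]
  ]
}}

```text
time: 15.08
tool_pos: [0.5166, -0.267, 0.1741]
ee_rot: [2.696, -0.008, -1.612]
ft_force: [0.9, -0.5, -6.6]
gripper_width: 0.0115
```

```bash
python3 plan.py 3 0 110 -cx;  python3 - <<'E'
from h import *
p,d=robot.camera("scene"); cv2.imwrite("pics/scene6.png",p)
a=p[80:205,230:350];cv2.imwrite("pics/sc6.png",cv2.resize(a,None,fx=4.5,fy=4.5,interpolation=cv2.INTER_CUBIC))
E
```

```text
t 15.075 target [ 0.5135 -0.2667  0.1747] local now [  5.4  -0.3 107.9] F local [-2.3 -0.5 -6.2] w 0.01149063215039475
q [-0.21  0.06 -0.56 -0.21 -0.47  0.37]
turn [ 0.     -0.0015 -0.001 ] shift [-0.0172 -0.0028  0.0203]
M local [ 0.05  2.79 -0.02]
```

View pics/sc6.png

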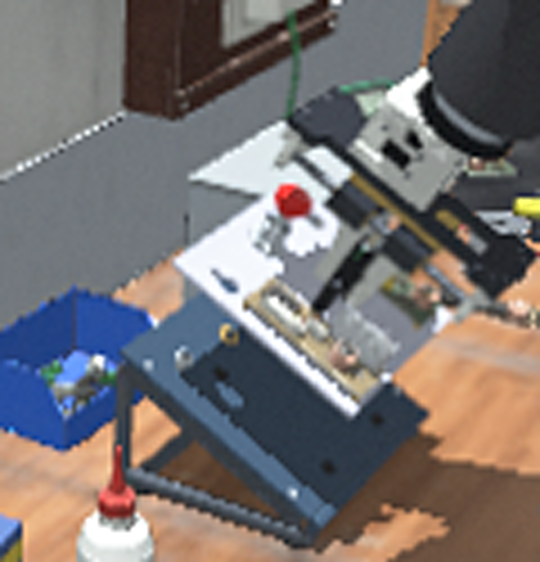

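Call:
{"api": "step_arm", "payload": {
  "rows": [
    [[0,0,0],[-0.2,0,-0.1],-1],
    [[0,0,0],[-0.5,0,-0.25],-1],
    [[0,-0.03,0],[-0.75,0,-0.4],-1],
    [[0,-0.06,0],[-0.9,0,-0.47],-1],
    [[0,-0.09,0],[-0.9,0,-0.47],-1],
    [[0,-0.12,0],[-0.9,0,-0.47],-1],
    [[0,-0.15,0],[-0.9,0,-0.47],-1],
    [[0,-0.156,0],[-0.9,0,-0.47],-1],
    [[0,-0.156,0],[-0.9,0,-0.47],-1]
  ]
}}

```text
time: 16.25
tool_pos: [0.5159, -0.2662, 0.2919]
ee_rot: [-2.219, 0.006, 2.221]
ft_force: [0.1, 0.0, -7.0]
gripper_width: 0.0118
```

```bash
cat > plan2.py <<'E'
from h import *
s=robot.observe();Rc=R.from_rotvec(s["ee_rot"]).as_matrix();tc=s["tool_pos"]
Rt=toolR([0,0,-1],[-1,0,0]); tt=np.array([float(a) for a in sys.argv[1:4]])
print("t",s["time"],"pos",tc.round(4),"F",s["ft_force"].round(1),"M",s["torque"].round(2),"w",s["gripper_width"].round(4),"q",s["joint_pos"].round(2))
a,b=rel(Rc,tc,Rt,tt);print("turn",a,"shift",b);print(Rc.round(3))
E
python3 plan2.py .545 .268 .3
```

```text
Traceback (most recent call last):
  File "plan2.py", line 4, in <module>
    print("t",s["time"],"pos",tc.round(4),"F",s["ft_force"].round(1),"M",s["torque"].round(2),"w",s["gripper_width"].round(4),"q",s["joint_pos"].round(2))
                                                                                                  ^^^^^^^^^^^^^^^^^^^^^^^^
AttributeError: 'float' object has no attribute 'round'
```

```bash
sed -i 's/s\["gripper_width"\].round(4)/round(s["gripper_width"],4)/' plan2.py; python3 plan2.py .545 .267 .292
```

```text
t 16.25 pos [ 0.5159 -0.2662  0.2919] F [ 0.1  0.  -7. ] M [ 0.05  0.18 -0.02] w 0.0118 q [-0.14  0.17 -0.12  0.   -1.28  0.13]
turn [-0.0013  0.0003 -0.0003] shift [-0.0046 -4.4444 -0.2241]
[[-0.001 -0.004 -1.   ]
 [-0.001 -1.     0.004]
 [-1.     0.001  0.001]]
```

Call:
{"api": "step_arm", "payload": {
  "rows": [
    [[0,0,0],[0,-0.15,0],-1],
    [[0,0,0],[0,-0.4,-0.02],-1],
    [[0,0,0],[0,-0.7,-0.04],-1],
    [[0,0,0],[0,-1,-0.05],-1]
  ]
}}

```text
time: 16.75
tool_pos: [0.5214, -0.1449, 0.2935]
ee_rot: [-2.221, 0.006, 2.218]
ft_force: [0.8, 0.2, -6.1]
gripper_width: 0.0118
```

Call:
{"api": "step_arm", "payload": {
  "rows": [
    [[0,0,0],[0,-0.33,0],-1],
    [[0,0,0],[0,-0.66,-0.02],-1],
    [[0,0,0],[0,-1,-0.05],-1]
  ]
}}

```text
time: 17.12
tool_pos: [0.5277, -0.0248, 0.2935]
ee_rot: [-2.221, 0.005, 2.217]
ft_force: [2.0, 0.0, -6.7]
gripper_width: 0.0117
```

Call:
{"api": "step_arm", "payload": {
  "rows": [
    [[0,0,0],[0,-0.33,0],-1],
    [[0,0,0],[0,-0.66,-0.02],-1],
    [[0,0,0],[0,-1,-0.05],-1]
  ]
}}

```text
time: 17.5
tool_pos: [0.5341, 0.0951, 0.2934]
ee_rot: [-2.221, 0.004, 2.218]
ft_force: [1.4, -0.5, -6.5]
gripper_width: 0.0116
```

Call:
{"api": "step_arm", "payload": {
  "rows": [
    [[0,0,0],[0,-0.33,0],-1],
    [[0,0,0],[0,-0.6,-0.02],-1],
    [[0,0,0],[0,-0.85,-0.05],-1],
    [[0,0,0],[0,-1,-0.05],-1]
  ]
}}

```text
time: 18.0
tool_pos: [0.5408, 0.215, 0.2927]
ee_rot: [-2.22, 0.004, 2.22]
ft_force: [-0.7, 0.3, -6.7]
gripper_width: 0.0114
```

```bash
python3 plan2.py .545 .267 .292
```

```text
t 18.0 pos [0.5408 0.215  0.2927] F [-0.7  0.3 -6.7] M [-0.01  0.19  0.05] w 0.0114 q [ 0.71  0.18 -0.11  0.   -1.28 -0.72]
turn [-0.0011 -0.      0.    ] shift [ 0.0061 -0.4332 -0.0336]
[[ 0.    -0.003 -1.   ]
 [ 0.    -1.     0.003]
 [-1.    -0.    -0.   ]]
```

Call:
{"api": "step_arm", "payload": {
  "rows": [
    [[0,0,0],[0,-0.2,-0.02],-1],
    [[0,0,0],[0.1,-0.433,-0.034],-1],
    [[0,0,0],[0.4,-0.433,-0.034],-1],
    [[0,0,0],[0.8,-0.433,-0.034],-1],
    [[0,0,0],[1,-0.433,-0.034],-1],
    [[0,0,0],[1,-0.433,-0.034],-1]
  ]
}}

```text
time: 18.75
tool_pos: [0.5444, 0.2648, 0.1693]
ee_rot: [2.216, -0.011, -2.227]
ft_force: [-0.2, -0.7, -5.7]
gripper_width: 0.0119
```

```bash
python3 plan2.py .545 .267 .05
python3 - <<'E'
from h import *
p,d=robot.camera("scene"); cv2.imwrite("pics/scene7.png",p); W=deproj("scene",d)
p,d=robot.camera("top"); cv2.imwrite("pics/top7.png",p)
W2=deproj("top",d)
s=robot.observe();tc=s["tool_pos"]
for nm,w in(("scene",W),("top",W2)):
    k=(abs(w[...,0]-.557)<.12)&(abs(w[...,1]-.267)<.12)&(abs(w[...,2]-(tc[2]-.023))<.012)
    P=w[k]; 
    for _ in range(4):
        m=P.mean(0);n=np.linalg.svd(P-m,full_matrices=False)[2][2];n*=np.sign(n[2]);P=P[abs((P-m)@n)<.003]
    print(nm,len(P),n.round(4),m.round(4),"minus tcp z",(m[2]-tc[2]).round(4),P.min(0).round(3),P.max(0).round(3),"rect",cv2.minAreaRect(P[:,:2].astype(np.float32)*1000))
E
```

```text
t 18.75 pos [0.5444 0.2648 0.1693] F [-0.2 -0.7 -5.7] M [0.04 0.15 0.02] w 0.0119 q [ 0.78  0.3  -0.24 -0.   -1.04 -0.78]
turn [-0.0015  0.0016 -0.0016] shift [ 0.9937 -0.0233 -0.0102]
[[-0.005 -0.005 -1.   ]
 [-0.005 -1.     0.005]
 [-1.     0.005  0.005]]
scene 1054 [0.0175 0.0026 0.9998] [0.5635 0.2757 0.1465] minus tcp z -0.0263 [0.47  0.166 0.143] [0.642 0.359 0.151] rect ((555.8972778320312, 262.76849365234375), (172.5331573486328, 193.18438720703125), 0.07158669084310532)
top 830 [1.900e-02 1.000e-04 9.998e-01] [0.5701 0.2226 0.1493] minus tcp z -0.0235 [0.474 0.169 0.145] [0.645 0.357 0.154] rect ((559.6480102539062, 263.09002685546875), (187.8689727783203, 170.42965698242188), 89.8673095703125)
```

View pics/scene7.png

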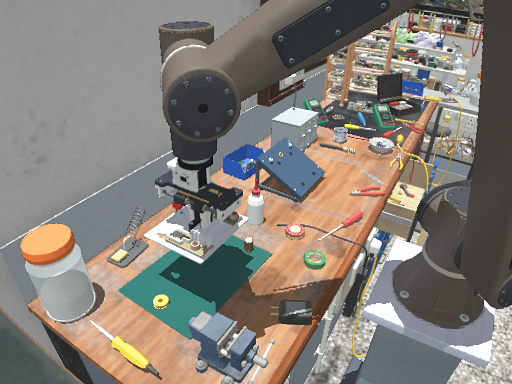

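View pics/top7.png

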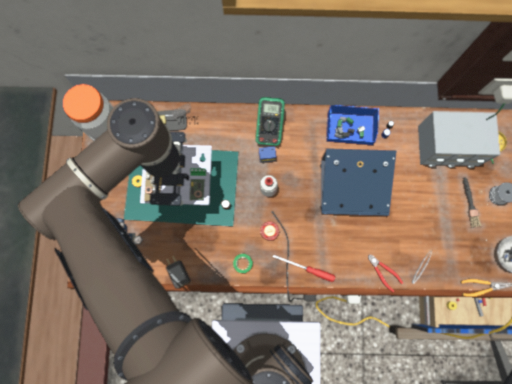

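Call:
{"api": "step_arm", "payload": {
  "rows": [
    [[0,0.003,0],[0.1,-0.01,0],-1],
    [[-0.001,0.006,-0.001],[0.35,-0.025,0],-1],
    [[-0.001,0.006,-0.001],[0.6,-0.025,0],-1],
    [[-0.001,0.006,-0.001],[0.8,-0.025,0],-1],
    [[-0.001,0.006,-0.001],[0.92,-0.025,0],-1],
    [[-0.001,0.006,-0.001],[0.98,-0.025,0],-1],
    [[-0.001,0.006,-0.001],[1,-0.025,0],-1],
    [[-0.001,0.006,-0.001],[1,-0.025,0],-1]
  ]
}}

```text
time: 19.85
tool_pos: [0.546, 0.2683, 0.0529]
ee_rot: [-2.241, -0.001, 2.199]
ft_force: [1.0, -0.1, -6.1]
gripper_width: 0.0116
```

```bash
cat > lvl.py <<'E'
from h import *
s=robot.observe();tc=s["tool_pos"]
i=sys.argv[1]
for nm in("scene","top"):
    p,d=robot.camera(nm); cv2.imwrite(f"pics/{nm}{i}.png",p); w=deproj(nm,d)
    k=(abs(w[...,0]-.557)<.12)&(abs(w[...,1]-.267)<.12)&(abs(w[...,2]-(tc[2]-.023))<.012)&(w[...,2]>.0065)
    P=w[k]
    for _ in range(4):
        m=P.mean(0);n=np.linalg.svd(P-m,full_matrices=False)[2][2];n*=np.sign(n[2]);P=P[abs((P-m)@n)<.003]
    print(nm,len(P),n.round(4),m.round(4),"minus tcp z",(m[2]-tc[2]).round(4),P.min(0).round(3),P.max(0).round(3))
    k=(abs(w[...,0]-.557)<.12)&(abs(w[...,1]-.267)<.17)&(abs(w[...,2])<.0065);print("mat z",np.median(w[k][:,2]))
E
python3 plan2.py .545 .267 .032; python3 lvl.py 8
```

```text
t 19.85 pos [0.546  0.2683 0.0529] F [ 1.  -0.1 -6.1] M [0.05 0.26 0.02] w 0.0116 q [ 0.78  0.42 -0.38  0.02 -0.76 -0.8 ]
turn [-0.0003 -0.006   0.0007] shift [0.1743 0.0115 0.0115]
[[ 0.019 -0.001 -1.   ]
 [ 0.002 -1.     0.001]
 [-1.    -0.002 -0.019]]
scene 1198 [-0.0073 -0.0138  0.9999] [0.558  0.2877 0.0303] minus tcp z -0.0227 [0.471 0.17  0.026] [0.644 0.363 0.034]
mat z 0.002886551846213852
top 657 [ 6.0e-04 -2.6e-03  1.0e+00] [0.5668 0.2279 0.0313] minus tcp z -0.0216 [0.475 0.172 0.028] [0.646 0.362 0.035]
mat z 0.00225336992380361
```

View pics/scene8.png

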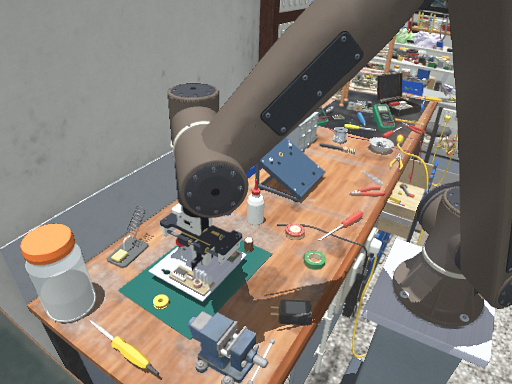

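Call:
{"api": "step_arm", "payload": {
  "rows": [
    [[0,0,0],[0.05,0,0],-1],
    [[0,0,0],[0.1,0,0],-1],
    [[0,0,0],[0.14,0,0],-1],
    [[0,0,0],[0.16,0,0],-1],
    [[0,0,0],[0.16,0,0],-1]
  ]
}}

```text
time: 20.58
tool_pos: [0.5458, 0.2679, 0.0328]
ee_rot: [-2.24, 0.0, 2.201]
ft_force: [0.6, -1.0, -5.6]
gripper_width: 0.0117
```

```bash
python3 plan2.py .545 .267 .030
```

```text
t 20.575 pos [0.5458 0.2679 0.0328] F [ 0.6 -1.  -5.6] M [ 0.03  0.27 -0.02] w 0.0117 q [ 0.78  0.44 -0.39  0.02 -0.72 -0.8 ]
turn [-0.0004 -0.0056  0.0004] shift [0.0229 0.0076 0.0072]
[[ 0.018 -0.001 -1.   ]
 [ 0.001 -1.     0.001]
 [-1.    -0.001 -0.018]]
```

Still free; creep down.

Call:
{"api": "step_arm", "payload": {
  "rows": [
    [[0,0,0],[0.008,0,0],-1],
    [[0,0,0],[0.016,0,0],-1],
    [[0,0,0],[0.02,0,0],-1],
    [[0,0,0],[0.02,0,0],-1]
  ]
}}

```text
time: 21.08
tool_pos: [0.5461, 0.2681, 0.0308]
ee_rot: [-2.24, -0.001, 2.2]
ft_force: [0.1, -0.2, -5.5]
gripper_width: 0.0118
```

```bash
python3 plan2.py .545 .267 .030
```

```text
t 21.075 pos [0.5461 0.2681 0.0308] F [ 0.1 -0.2 -5.5] M [-0.02  0.27 -0.01] w 0.0118 q [ 0.78  0.45 -0.4   0.02 -0.71 -0.8 ]
turn [-0.0003 -0.0058  0.0005] shift [0.0068 0.0093 0.0093]
[[ 0.018 -0.001 -1.   ]
 [ 0.002 -1.     0.001]
 [-1.    -0.002 -0.018]]
```

Call:
{"api": "step_arm", "payload": {
  "rows": [
    [[0,0,0],[0.006,0,0],-1],
    [[0,0,0],[0.012,0,0],-1],
    [[0,0,0],[0.012,0,0],-1]
  ]
}}

```text
time: 21.45
tool_pos: [0.5464, 0.2682, 0.0301]
ee_rot: [-2.241, -0.001, 2.199]
ft_force: [-1.0, -2.5, 5.1]
gripper_width: 0.0113
```

```bash
python3 plan2.py .545 .267 .030
```

```text
t 21.45 pos [0.5464 0.2682 0.0301] F [-1.  -2.5  5.1] M [-0.71  0.73 -0.02] w 0.0113 q [ 0.78  0.45 -0.4   0.02 -0.71 -0.8 ]
turn [-0.0003 -0.006   0.0006] shift [0.0003 0.0098 0.0118]
[[ 0.019 -0.001 -1.   ]
 [ 0.002 -1.     0.001]
 [-1.    -0.002 -0.019]]
```

Call:
{"api": "step_arm", "payload": {
  "rows": [
    [[0,0,0],[0,0,0],-0.5],
    [[0,0,0],[0,0,0],-0.4],
    [[0,0,0],[0,0,0],-0.35],
    [[0,0,0],[0,0,0],-0.35]
  ]
}}

```text
time: 21.95
tool_pos: [0.546, 0.2681, 0.0292]
ee_rot: [-2.24, -0.001, 2.2]
ft_force: [0.3, 0.1, 0.3]
gripper_width: 0.0283
```

```bash
python3 plan2.py .545 .267 .030
```

```text
t 21.95 pos [0.546  0.2681 0.0292] F [0.3 0.1 0.3] M [ 0.01  0.21 -0.05] w 0.0283 q [ 0.78  0.45 -0.4   0.02 -0.71 -0.8 ]
turn [-0.0003 -0.0057  0.0005] shift [-0.0069  0.0094  0.0081]
[[ 0.018 -0.001 -1.   ]
 [ 0.002 -1.     0.001]
 [-1.    -0.002 -0.018]]
```

Released with no load. Retreat up, then check.

Call:
{"api": "step_arm", "payload": {
  "rows": [
    [[0,0,0],[-0.05,0,0],-0.35],
    [[0,0,0],[-0.15,0,0],-0.35],
    [[0,0,0],[-0.35,0,0],-0.35],
    [[0,0,0],[-0.7,0,0],-0.35],
    [[0,0,0],[-1,0,0],-0.35],
    [[0,0,0],[-1,0,0],-0.35]
  ]
}}

```text
time: 22.7
tool_pos: [0.5455, 0.2692, 0.1538]
ee_rot: [-2.244, -0.006, 2.192]
ft_force: [-0.3, 0.1, -1.3]
gripper_width: 0.0284
```

Call:
{"api": "step_arm", "payload": {
  "rows": [
    [[0,0,0],[-0.4,0,0.4],-0.35],
    [[0,0,0],[-0.7,0,0.8],-0.35],
    [[0,0,0],[-0.7,0.5,1],-0.35],
    [[0,0,0],[-0.7,1,1],-0.35],
    [[0,0,0],[-0.7,1,1],-0.35]
  ]
}}

```text
time: 23.32
tool_pos: [0.421, 0.1448, 0.2314]
ee_rot: [-2.239, 0.001, 2.198]
ft_force: [0.6, 1.1, 0.4]
gripper_width: 0.0284
```

Call:
{"api": "step_arm", "payload": {
  "rows": [
    [[0,0,0],[0,0.4,0],-0.35],
    [[0,0,0],[0,0.8,0],-0.35],
    [[0,0,0],[0,1,0],-0.35],
    [[0,0,0],[0,1,0],-0.35]
  ]
}}

```text
time: 23.82
tool_pos: [0.422, 0.0268, 0.2307]
ee_rot: [-2.239, 0.002, 2.199]
ft_force: [-0.8, 0.6, 0.3]
gripper_width: 0.0285
```

```bash
python3 plan2.py .545 .267 .030
python3 - <<'E'
from h import *
for nm in("scene","top"):
    p,d=robot.camera(nm); cv2.imwrite(f"pics/{nm}9.png",p); w=deproj(nm,d)
    a=p[130:240,110:250] if nm=="top" else p[210:340,100:290]
    cv2.imwrite(f"pics/{nm}9c.png",cv2.resize(a,None,fx=4,fy=4,interpolation=cv2.INTER_CUBIC))
    k=(abs(w[...,0]-.557)<.084)&(abs(w[...,1]-.267)<.094)&(abs(w[...,2]-.007)<.005)
    P=w[k]
    for _ in range(4):
        m=P.mean(0);n=np.linalg.svd(P-m,full_matrices=False)[2][2];n*=np.sign(n[2]);P=P[abs((P-m)@n)<.003]
    print(nm,len(P),n.round(4),m.round(4))
    k=(abs(w[...,0]-.612)<.025)&(abs(w[...,1]-.267)<.025)&(w[...,2]>.045)&(w[...,2]<.09);print("knob top z",k.sum(),np.percentile(w[k][:,2],[50,90]) if k.any() else 0, w[k].mean(0) if k.any() else 0)
for n in("carrier","knob_grip","wick_reel","capacitor","cleaner_bottle","flux_tin","battery_pack"):
    for c in("scene","top"): print(n,c,[(np.round(r["centre"],4),round(r["score"],2)) for r in robot.place_of(n,c)][:1])
E
```

```text
t 23.825 pos [0.422  0.0268 0.2307] F [-0.8  0.6  0.3] M [ 0.09  0.12 -0.01] w 0.0285 q [ 0.54 -0.08 -0.53  0.01 -1.1  -0.55]
turn [-0.0011 -0.0057  0.0005] shift [ 1.6937 -2.0021 -0.9884]
[[ 0.018 -0.003 -1.   ]
 [ 0.002 -1.     0.003]
 [-1.    -0.002 -0.018]]
scene 1896 [-0.0016 -0.0011  1.    ] [0.5582 0.2727 0.0067]
knob top z 82 [0.05735777 0.05966075] [0.60886986 0.27002603 0.05577657]
top 1297 [ 0.0031 -0.0034  1.    ] [0.569  0.2667 0.0071]
knob top z 70 [0.0582086  0.06241282] [0.61421602 0.26659302 0.05818378]
carrier scene [(array([0.5592, 0.2648, 0.0019]), 0.59)]
carrier top [(array([0.5563, 0.2649, 0.0055]), 0.89)]
knob_grip scene [(array([0.6154, 0.2659, 0.0503]), 0.47)]
knob_grip top [(array([0.6113, 0.2662, 0.0546]), 0.47)]
wick_reel scene [(array([5.661e-01, 4.066e-01, 5.000e-04]), 0.46)]
wick_reel top [(array([0.5647, 0.4039, 0.0027]), 0.55)]
capacitor scene [(array([0.4937, 0.1288, 0.0013]), 0.4)]
capacitor top []
cleaner_bottle scene [(array([ 0.5538, -0.001 ,  0.0009]), 0.96)]
cleaner_bottle top [(array([0.6163, 0.3404, 0.0014]), 0.21)]
flux_tin scene [(array([ 4.158e-01, -8.800e-03, -4.000e-04]), 0.61)]
flux_tin top [(array([ 0.4151, -0.0072,  0.001 ]), 0.4)]
battery_pack scene [(array([0.6535, 0.0099, 0.0036]), 0.53)]
battery_pack top [(array([0.653 , 0.0052, 0.0007]), 0.68)]
```

View pics/top9c.png

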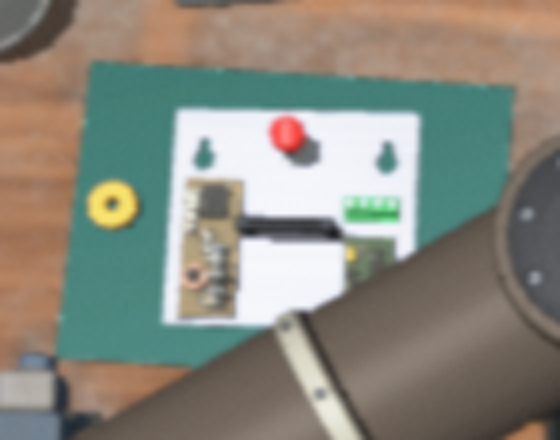

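View pics/scene9c.png

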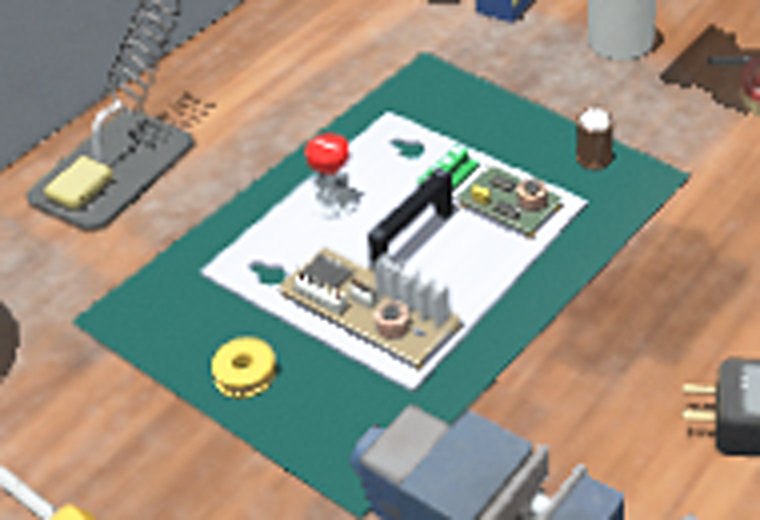

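View pics/top9.png

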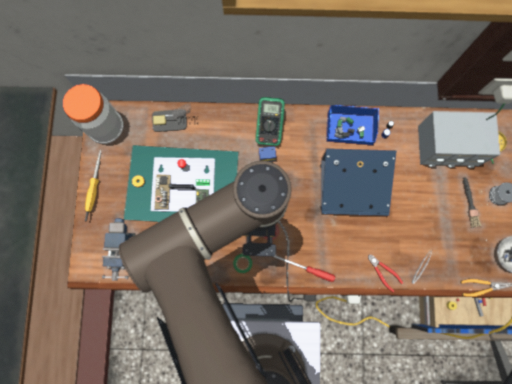

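```bash
python3 -c "
from station import robot
print(robot.job_done())"
```

```text
the job is handed in; nothing more can be done
None
```

The carrier is off the stand and lying flat, boards up, on the green mat between the reel and the capacitor, with the plunger still parked. I handed it in at about 25 s of the 56 s.

**Sequence:** I pulled the knob about 16 mm, with about 8 N on the wrist. I turned it a quarter turn anticlockwise and let it into the rest notch, where the force fell to 1 N. I then took the handle, slid the carrier about 16 mm up the slope, lifted it off and set it down.

**One hitch:** the first slide stalled after about 8 mm, with roughly 17 N total on the wrist. The cause looked like friction against the face. Lifting the carrier about 1 mm freed it, and it then came off under its own weight alone.

**Last checks:**
- **Flatness:** the depth cameras put the sheet's top at 6.7 and 7.1 mm, tilted no more than 0.3°. It should be 7 mm.
- **Position:** the carrier's centre is at about (0.557, 0.266), about 27 mm from the reel and 30 mm from the capacitor.
- **Plunger:** the knob's top is at about 58–60 mm. Parked should be 60 mm and locked 52 mm. I judged this by height alone, because the white line on the knob could not be read.
- **Placing:** the touch-down force was about 10 N, and the handle let go with no load on the gripper.
- **Neighbours:** the reel, capacitor and bottle are where they were, within the detector's error of about 4 mm. I had no earlier positions for the flux tin and battery, but both look unmoved in the pictures.
- **Detector misses:** in the top view the detector missed the capacitor and gave a false low-score hit for the bottle, because the arm was in the way. The scene view found both in place.

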